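# Loosen the left-hand rotor nut of a tube spinner

## Robot

A 6-joint arm with a two-finger parallel gripper is mounted at the origin on a cart in front of the work surface, level with it; the furniture and walls round the work are solid. World frame = base frame: x ahead of the robot, y to its left, z up, the work surface at z = 0. Lengths are in mm, angles in rad, forces in N, time in s.
With the tool pointing down it reaches from about 250 to 800 mm from the base axis. Payload 3.9 kg.
Tool frame: the origin (TCP) lies at the very end of the fingers, on their centre line; the grasp point (between the pads) lies 19 mm behind it; x points along the fingers, y is the direction in which the jaws open and shut, and the axes are right-handed (so a half turn about x gives the same grasp; the last joint's range is limited). The gripper opens to 85 mm and grips with 20 to 120 N. Pads are 22 mm wide; open, the fingers measure 114 mm over their backs; the gripper's body (76 mm by 85 mm) begins 54 mm behind the grasp point. The pads swing forward as they close: fully open they stand 13 mm farther back than shut.
Start: joints at [-1.224, 0.26, -0.138, 1.173, 0, 1.571], TCP at [178.437, -493.736, 231.304] pointing down, gripper open.
Joint ranges: [-2.78, 2.78], [-0.83, 1.72], [-1.28, 1.37], [-1.9, 2.12], [-1.57, 1.48], [-3.14, 3.14]. Speed limits (rad/s): [2.57, 2.57, 3.14, 3.14, 3.14, 3.14].

## Interface

Orientations are given as a rotation vector (axis times angle).
In Python, from bench import bot, vision, hand_in gives the robot as it stands.
- The arm moves only by the tool servo_tool, never from a script. Its argument "steps" is one flat list of numbers, 5 for each row, row after row: the shift along the tool's x, y, z in cm, then the turn about the tool's x in rad, then the opening, from -1 (shut) to 1 (fully open), so that 0 is half open. In form: [tx, ty, tz, spin, claw, tx, ty, tz, spin, claw, ...]. A call has exactly 8 rows; each row is the pose to reach, as a shift and turn from the pose commanded when the call began, along the tool's axes at that moment; what a row does not reach only later rows make up. A row lasts 1/12 s, in which the tool goes at most 41.7 mm and 7.16 degrees, less where a joint would pass 70% of its speed; a pose out of reach is approached as far as the arm can. A call with a gripper value outside its range is refused whole. The fingers move at their own pace and stop on an object; "newtons" is the grip in N (left out, the last holds). Time passes only in rows, so rows that repeat a pose let the fingers close, or fill a call up. It gives the time, the measured TCP pose, the force and the opening at its end, in the units of the state.
- bot.get_obs(): the state, without advancing time (a new reading comes with each control period).
- vision.grab_frame(name): name is "side" or "top" or "wrist"; returns a dict with "image" (420x560x3 uint8, red, green, blue), "range_z" (420x560 float32, mm along the optical axis (not along the pixel's ray), 0 where there is no reading), "fx", "fy", "cx", "cy" (pixels), "k1" (the pictures are not rectified: a ray, as slopes to the right and down, at radius r is drawn at 1 + k1 r^2 times it, then the intrinsics apply), "R" (3x3) and "t" (3): a world point X has camera coordinates R X + t. Camera axes: x right, y down, z forward; pixel columns grow to the right and rows downward; lengths in mm; the calibration is good to about 2 mm. A picture is of the moment at which its call begins.
- hand_in(): hands the job in, once; it reports no verdict.
Trained networks look in a picture, given as the dict that the camera call returned (one of the last four; its "shot" number tells which), for a name from the list of things; names that differ only in an ending like _2 or _b are one class to them, and where a whole thing is asked for, a point or a joint stands for the part that bears it (a point fixed in the world has none). Each returns a list of dicts, best first, with "p" (0 to 1); they miss things now and then, are a little off and sometimes report something else, mostly with a low value. They report only what shows in the picture. A call takes as long as a camera call.
- vision.masks_of(picture, query): "mask" (420x560 bool, what is visible of it) and "location" ([column, row] in pixels, amid what is visible of it).
The state is a dict: "time_s": time; "q": joint angles; "qd": joint speeds; "joint_efforts": joint torques, N m; "eef_pos": TCP position; "tool_rot": TCP orientation; "ft_force": force on the tool from outside, world axes, zero at the start; "torque": the same for the moment, N m; "opening": finger opening in mm.
Only numpy, scipy, OpenCV 4.12 (cv2) and the standard library are available. Lean on these libraries where they do the work, as an engineer would, in place of code of your own. Each camera call takes 0.05 s, during which the arm holds its last target. There are 200 camera calls.

## Task

The rotor of the tube spinner with the red wing nut has to come off for cleaning: loosen its red wing nut all the way to its open stop and let go of it. It has a left-hand thread, so it loosens clockwise seen from above; do not turn it the usual anticlockwise way, which only jams it tighter. Leave the blue nut of the other spinner as it is.

Things in the scene. Friction and masses are not known exactly. Their poses are not given: they have to be found in the camera images.
- red_nut (a joint): Angle of the red wing nut, rad. Left-hand thread: grows when turned CLOCKWISE seen from above, which loosens it. 0 = snug (starts at 0 to 0.25), 1.3 = open stop; captive, it does not come off. Anticlockwise only tightens it, to a hard stop at -0.3. Stays where left; takes about 0.1 N m; rises 2.5 mm per rad.
- red_nut_grip (a point): Grip point: centre of the red nut's wings, on its turning axis, 93 mm above the bench at joint 0. Turns with the nut: x along the wings, to the one with a white dot; z up. The wings are an upright plate 48 mm long (x), 10 thick (y), 13 mm up and 13 down from here, gripped across the thickness from above; the stud stands up to 5 mm above. Flat rotor top 25 mm below.
- blue_nut (a joint): Angle of the blue wing nut on the other spinner, rad: a bystander. Ordinary right-hand thread, grows anticlockwise seen from above; 0 = snug, where it starts and must stay.
- blue_nut_grip (a point): Centre of the blue nut's wings; shape, size and axes as the red one's. Both spinners are round white machines fixed to the bench, 120 mm across, with a locked 104 mm aluminium rotor (top at 68 mm); either may be on the left. On the rotor a short black mark shows where the dotted wing points at joint 0, a longer mark in the nut's colour where it points at the open stop.

How it is judged:
By the outcome, as a careful person would: the job done as asked, in the order asked, and still so for the second after the job is handed in, with the robot touching nothing.
It also fails if it takes over 32 s, if anything falls off the work surface, if the arm or the gripper's body presses on something with over 40 N, if the wrist force passes 120 N, or if a joint passes its speed limit or range.

## Working session

There is one attempt and no reset: what is moved stays moved. The work goes in short steps, Python scripts to look and compute and a tool call to move; the robot and the scene stay as the last step left them, time stands still between calls to the robot, and variables do not carry over. Pictures are saved under pics/ and viewed, about 8 in all and at most 12, crops included, and the job is handed in when it is done.

Besides the shell and the picture viewer there is one more tool, called by a JSON object that holds its "op" and its "data", one argument or row to a line. servo_tool: Moves the arm, as the interface text tells. Its arguments: {"type":"object","properties":{"steps":{"type":"array"},"newtons":{"type":"number"}},"required":["steps"]}

```bash
mkdir -p pics
cat > h.py <<'E'
import numpy as np, cv2
from scipy.spatial.transform import Rotation as Ro
from bench import bot, vision, hand_in
def ray2w(f,uv,z=None,d=None):
    # pixel -> world at height z or depth d
    K=np.array([[f['fx'],0,f['cx']],[0,f['fy'],f['cy']],[0,0,1.]])
    n=cv2.undistortPoints(np.array([[uv]],float),K,np.array([f['k1'],0,0,0.]))[0,0]
    v=np.array([n[0],n[1],1.]);R=np.array(f['R']);t=np.array(f['t'])
    c=-R.T@t; w=R.T@v
    return c+w*(d if z is None else (z-c[2])/w[2])
def save(f,n,crop=None,s=1):
    im=f['image'][...,::-1]
    if crop: a,b,c,d=crop; im=im[b:d,a:c]
    cv2.imwrite('pics/'+n,cv2.resize(im,None,fx=s,fy=s,interpolation=cv2.INTER_CUBIC))
E
python3 - <<'E'
from h import *
o=bot.get_obs();print(o)
f=vision.grab_frame('top');save(f,'top0.png')
for q in ['red_nut_grip','blue_nut_grip','red_nut']:
    for m in vision.masks_of(f,q)[:3]:
        print(q,m['p'],m['location'],m['mask'].sum(),ray2w(f,m['location'],z=106))
E
```

```text
{'time_s': 0.0, 'q': array([-1.22399590e+00,  2.60670409e-01, -1.39378205e-01,  1.17272537e+00,
        3.38735146e-05,  1.57080725e+00]), 'qd': array([ 0.00051666,  0.00044831,  0.00047065,  0.00032851, -0.00021874,
        0.00197776]), 'joint_efforts': array([-1.93745924e-03, -4.05674458e+01,  2.53922492e+01,  1.87932694e-02,
        7.79092989e-05, -8.51467643e-07]), 'eef_pos': array([ 178.21594984, -493.08536353,  230.46860677]), 'tool_rot': array([ 2.03343523,  0.3582363 , -2.03407086]), 'ft_force': array([-0.34826838,  0.0363831 , -0.67559318]), 'torque': array([-0.00018913, -0.01147058, -0.03237146]), 'opening': 85.10995358033006}
red_nut_grip 0.57 [212.5, 230.1] 190 [433.04364953 -48.24112411 106.        ]
red_nut_grip 0.23 [316.6, 243.3] 172 [ 426.59048388 -250.43884634  106.        ]
blue_nut_grip 0.53 [319.3, 244.3] 199 [ 425.15186696 -255.75122539  106.        ]
red_nut 0.72 [211.1, 231.0] 207 [431.0361822  -45.75180663 106.        ]
```

View pics/top0.png

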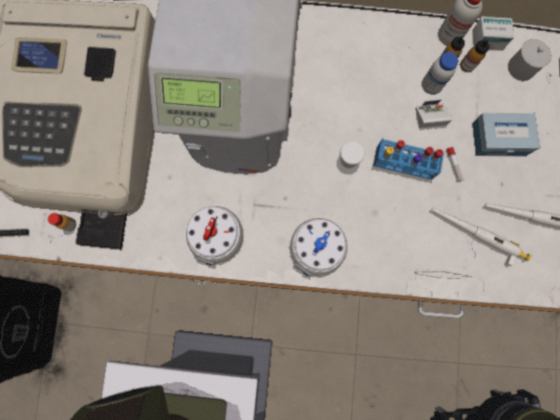

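Run:
```python
from h import *
f=vision.grab_frame('top');save(f,'crop0.png',(160,180,370,300),3.8)
hsv=cv2.cvtColor(f['image'],cv2.COLOR_RGB2HSV)
m=vision.masks_of(f,'red_nut')[0]['mask']
ys,xs=np.nonzero(m);P=np.array([ray2w(f,(x,y),z=106) for x,y in zip(xs,ys)])
c=cv2.minAreaRect(P[:,:2].astype(np.float32));print(c,P.mean(0))
u,s,vt=np.linalg.svd(P[:,:2]-P[:,:2].mean(0),full_matrices=False);print(vt[0],s/np.sqrt(len(P)))
print('cam',-np.array(f['R']).T@f['t'])
print(Ro.from_rotvec(bot.get_obs()['tool_rot']).as_matrix().round(3))
```

```text
((433.45391845703125, -45.18333435058594), (21.966432571411133, 45.82223892211914), 67.95826721191406) [433.07372999 -43.22609813 106.        ]
[-0.96108834  0.27624119] [11.69369939  5.50585811]
cam [ 309.67479623 -188.04654656  974.13570333]
[[-0.     0.34  -0.94 ]
 [ 0.001 -0.94  -0.34 ]
 [-1.    -0.001 -0.   ]]
```

View pics/crop0.png

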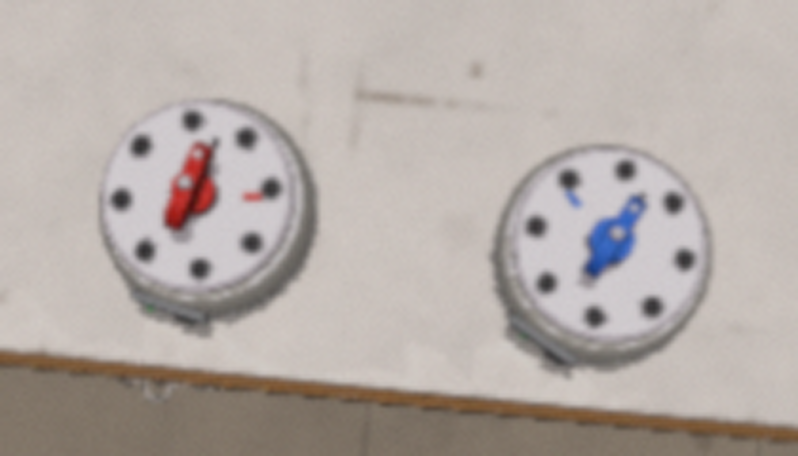

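The picture shows the red spinner on the left, with its nut near crop (186,185), dotted wing up and to the right, black mark at (213,145) and red open mark at (253,197). The blue spinner is on the right, near (612,240). Next I'll refine the nut pose with depth and check the surroundings for obstacles.

```bash
cat >> h.py <<'E'
def cloud(f):
    K=np.array([[f['fx'],0,f['cx']],[0,f['fy'],f['cy']],[0,0,1.]])
    v,u=np.mgrid[0:420,0:560]
    n=cv2.undistortPoints(np.stack([u,v],-1).reshape(-1,1,2).astype(float),K,np.array([f['k1'],0,0,0.]))[:,0]
    P=np.c_[n,np.ones(len(n))]*f['range_z'].reshape(-1,1)
    P=(P-np.array(f['t']))@np.array(f['R']); P[f['range_z'].ravel()==0]=np.nan
    return P.reshape(420,560,3)
E
python3 - <<'E'
from h import *
f=vision.grab_frame('top');P=cloud(f)
D=np.hypot(P[...,0]-432,P[...,1]+46)
r=(D<75)&(abs(P[...,2]-68)<5)
xy=P[r][:,:2];print(r.sum(),np.median(P[r][:,2]),(cv2.minEnclosingCircle(xy.astype(np.float32))))
n=(D<40)&(P[...,2]>80); q=P[n];print('nut',n.sum(),q.mean(0),q[:,2].max(),cv2.minAreaRect(q[:,:2].astype(np.float32)))
for nm,uv,z in [('black',(216.05,218.2),68),('redmark',(226.6,231.8),68),('dot',(212.6,219.5),106),('stud',(160+185/3.8,180+183/3.8),110)]: print(nm,ray2w(f,uv,z=z))
# tall things
t=(P[...,2]>120)&(P[...,0]>150)
for x in range(300,900,75):
  print(x,[(y,int(np.nanmax(np.where((abs(P[...,0]-x-37)<38)&(abs(P[...,1]-y-37)<38),P[...,2],-9)))) for y in range(-400,300,75)])
s=vision.grab_frame('side');save(s,'side0.png')
E
```

```text
1791 67.00559271963239 ((437.2559509277344, -39.8038444519043), 52.062747955322266)
nut 199 [435.96187155 -41.62468856  98.06690158] 111.9228882502375 ((436.9736022949219, -40.21220397949219), (45.81495666503906, 22.599939346313477), 2.319716691970825)
black [463.36916671 -46.32097084  68.        ]
redmark [437.73421346 -70.93033237  68.        ]
dot [453.73547689 -45.88017052 106.        ]
stud [435.52450895 -41.07333724 110.        ]
300 [(-400, 2), (-325, 39), (-250, 39), (-175, 3), (-100, 39), (-25, 3), (50, 4), (125, 4), (200, 5), (275, 4)]
375 [(-400, 3), (-325, 111), (-250, 103), (-175, 18), (-100, 111), (-25, 70), (50, 5), (125, 58), (200, 64), (275, 81)]
450 [(-400, 4), (-325, 102), (-250, 71), (-175, 4), (-100, 107), (-25, 73), (50, 83), (125, 118), (200, 110), (275, 106)]
525 [(-400, 5), (-325, 4), (-250, 261), (-175, 308), (-100, 306), (-25, 306), (50, 98), (125, 128), (200, 129), (275, 132)]
600 [(-400, 88), (-325, 58), (-250, 317), (-175, 353), (-100, 355), (-25, 355), (50, 111), (125, 143), (200, 138), (275, 141)]
675 [(-400, 3), (-325, 3), (-250, 317), (-175, 358), (-100, 359), (-25, 359), (50, 136), (125, 161), (200, 161), (275, 155)]
750 [(-400, 3), (-325, 4), (-250, 92), (-175, 358), (-100, 359), (-25, 359), (50, 125), (125, 173), (200, 174), (275, 174)]
825 [(-400, 4), (-325, 4), (-250, 4), (-175, 258), (-100, -9), (-25, -9), (50, -9), (125, 180), (200, 180), (275, 179)]
```

View pics/side0.png

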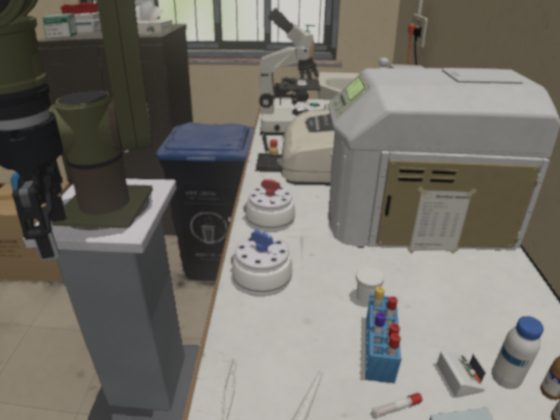

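Run:
```python
from h import *
f=vision.grab_frame('top');P=cloud(f)
for z0 in (130,200,260,300):
  t=(P[...,2]>z0)&(P[...,2]<420)&(abs(P[...,1]+40)<120)&(P[...,0]>380);print(z0,np.percentile(P[t][:,0],[0,1,3]))
w=vision.grab_frame('wrist');o=bot.get_obs()
c=-np.array(w['R']).T@w['t'];T=Ro.from_rotvec(o['tool_rot']).as_matrix()
print('cam in tool',T.T@(c-o['eef_pos']),'opt axis in tool',T.T@np.array(w['R'])[2])
d=np.array([436.5,-40.5,190])-o['eef_pos'];print('delta tool mm',T.T@d,'y yaw',np.degrees(np.arctan2(T[1,1],T[0,1])))
```

```text
130 [563.944379   567.02184773 571.42516665]
200 [563.944379   566.91122714 571.07284315]
260 [563.944379   566.84501819 571.05549406]
300 [592.85773727 598.5246441  601.53426784]
cam in tool [-143.18742486   -0.69250578  -70.8512956 ] opt axis in tool [ 9.60824489e-01 -3.28867852e-04  2.77157343e-01]
delta tool mm [  41.29767386 -338.50988758 -396.74976593] y yaw -70.12967095224884
```

{"op": "servo_tool", "data": {
  "steps": [0, -2, -2.3, -0.12, 1, 0, -4, -4.7, -0.24, 1, 0, -6, -7, -0.36, 1, 0, -8.2, -9.6, -0.48, 1, 0, -10.5, -12.3, -0.6, 1, 0, -12.8, -15, -0.72, 1, 0, -15, -17.6, -0.84, 1, 0, -17, -20, -0.96, 1],
  "newtons": 40
}}

```text
time_s: 1.17
eef_pos: [309.3, -264.2, 231.5]
tool_rot: [1.397, 1.075, -1.396]
ft_force: [0.7, 0.6, 0.6]
opening: 85.3
```

```bash
cat >> h.py <<'E'
def rel(p,yaw):
    o=bot.get_obs();T=Ro.from_rotvec(o['tool_rot']).as_matrix()
    y=np.degrees(np.arctan2(T[1,1],T[0,1]))
    print('t',o['time_s'],'pos',o['eef_pos'].round(1),'yaw',y.round(2),'q',o['q'].round(2),'F',o['ft_force'].round(1),'M',o['torque'].round(2),'op',round(o['opening'],1))
    print('shift cm',(T.T@(np.array(p)-o['eef_pos'])/10).round(2),'spin',-np.radians((yaw-y+180)%360-180).round(3), 'x',T[:,0].round(3))
E
python3 -c "
from h import *
rel([436.5,-40.5,200],74)"
```

```text
t 1.1667 pos [ 309.3 -264.2  231.5] yaw -14.78 q [-0.71  0.06 -0.39  1.12  0.    1.12] F [0.7 0.6 0.6] M [-0.01 -0.04 -0.05] op 85.3
shift cm [  3.16   6.59 -24.87] spin -1.55 x [ 0.001 -0.    -1.   ]
```

{"op": "servo_tool", "data": {
  "steps": [0, 0.8, -3, -0.12, 1, 0, 1.7, -6.3, -0.24, 1, 0, 2.5, -9.5, -0.36, 1, 0, 3.4, -12.8, -0.48, 1, 0, 4.3, -16, -0.6, 1, 0, 5.2, -19.4, -0.72, 1, 0, 6, -22.5, -0.84, 1, 0, 6.6, -24.9, -0.96, 1]
}}

```text
time_s: 1.83
eef_pos: [438.6, -40.5, 231.5]
tool_rot: [0.678, 1.462, -0.676]
ft_force: [0.9, -1.0, -0.3]
opening: 85.5
```

```bash
python3 -c "
from h import *
rel([436.5,-40.5,200],74)"
```

```text
t 1.8333 pos [438.6 -40.5 231.5] yaw 40.31 q [-0.09  0.11 -0.32  1.13  0.    0.77] F [ 0.9 -1.  -0.3] M [ 0.04 -0.04 -0.04] op 85.5
shift cm [ 3.15 -0.17 -0.14] spin -0.588 x [ 0.001  0.    -1.   ]
```

{"op": "servo_tool", "data": {
  "steps": [0.5, -0.1, -0.1, -0.12, 1, 1, -0.15, -0.15, -0.24, 1, 2, -0.15, -0.15, -0.36, 1, 3, -0.15, -0.15, -0.48, 1, 3, -0.15, -0.15, -0.59, 1, 3, -0.15, -0.15, -0.59, 1, 3, -0.15, -0.15, -0.59, 1, 3, -0.15, -0.15, -0.59, 1]
}}

```text
time_s: 2.5
eef_pos: [435.6, -42.6, 201.7]
tool_rot: [0.225, 1.558, -0.225]
ft_force: [-0.0, 0.5, -0.2]
opening: 85.6
```

Run:
```python
from h import *
rel([436.5,-40.5,200],74)
f=vision.grab_frame('wrist');save(f,'w0.png')
P=cloud(f)
D=np.hypot(P[...,0]-436,P[...,1]+40)
r=(D<75)&(abs(P[...,2]-68)<4)
print(r.sum(),np.median(P[r][:,2]) if r.any() else 0,cv2.minEnclosingCircle(P[r][:,:2].astype(np.float32)))
for q in('red_nut','red_nut_grip'):
  for m in vision.masks_of(f,q)[:1]:
    k=m['mask']&(P[...,2]>80)&(P[...,2]<115);Q=P[k]
    print(q,m['p'],m['location'],k.sum(),Q.mean(0),Q[:,2].max(),cv2.minAreaRect(Q[:,:2].astype(np.float32)))
    Q=Q[Q[:,2]>100]; u,s,vt=np.linalg.svd(Q[:,:2]-Q[:,:2].mean(0),full_matrices=False);print(vt[0],np.degrees(np.arctan(vt[0,1]/vt[0,0])))
```

```text
t 2.5 pos [435.6 -42.6 201.7] yaw 73.55 q [-0.1   0.13 -0.39  1.05 -0.    0.19] F [-0.   0.5 -0.2] M [ 0.    0.01 -0.  ] op 85.6
shift cm [0.17 0.23 0.03] spin -0.008 x [ 0.001 -0.    -1.   ]
8509 68.59871739250192 ((436.9833984375, -38.46820068359375), 51.96958923339844)
red_nut 0.62 [279.9, 202.8] 895 [434.31825479 -37.9775395   99.62190158] 112.20346498457278 ((436.1824951171875, -38.62901306152344), (44.650543212890625, 23.186845779418945), 3.193690776824951)
[ 0.96400352 -0.26588947] -15.419812068873155
red_nut_grip 0.81 [277.5, 201.3] 845 [434.13524236 -37.86694669  99.34505765] 109.33935702428907 ((436.0020751953125, -38.64945983886719), (44.42030334472656, 22.756576538085938), 2.475046157836914)
[ 0.96308578 -0.26919469] -15.61635166763515
```

View pics/w0.png

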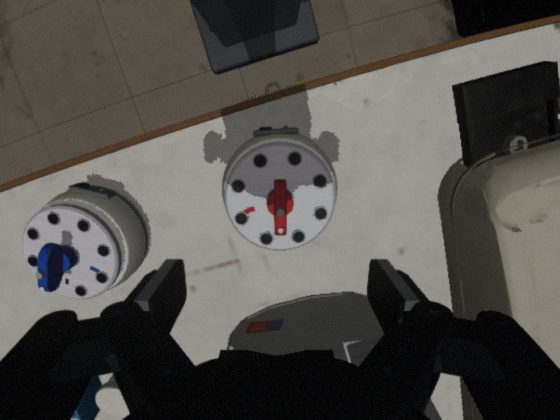

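The wrist view shows the red nut at (280,205), centred between the jaws, with the dot down at (280,231) and the wings lined up with the tool's z. Next I'll descend.

{"op": "servo_tool", "data": {
  "steps": [2, 0.2, 0, -0.016, 1, 4.5, 0.36, 0.02, -0.016, 1, 7, 0.36, 0.02, -0.016, 1, 9, 0.36, 0.02, -0.016, 1, 10.5, 0.36, 0.02, -0.016, 0.6, 11.7, 0.36, 0.02, -0.016, 0.2, 12.4, 0.36, 0.02, -0.016, 0, 12.4, 0.36, 0.02, -0.016, 0]
}}

```text
time_s: 3.32
eef_pos: [435.5, -39.1, 76.2]
tool_rot: [0.211, 1.563, -0.212]
ft_force: [-0.2, 0.0, -0.3]
opening: 42.8
```

Run:
```python
from h import *
rel([436.8,-39.2,77],74.5)
f=vision.grab_frame('wrist');save(f,'w1.png')
```

```text
t 3.3167 pos [435.5 -39.1  76.2] yaw 74.57 q [-0.09  0.25 -0.61  0.72  0.    0.18] F [-0.2  0.  -0.3] M [-0.03  0.02  0.01] op 42.8
shift cm [-0.08  0.02  0.13] spin 0.001 x [-0.003  0.    -1.   ]
```

View pics/w1.png

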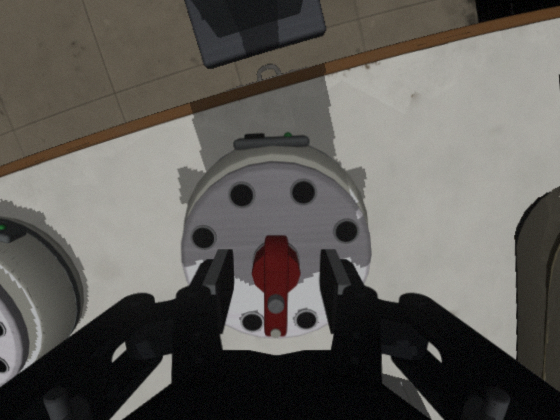

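The nut at (275,290) is centred between the pads, so I'll close.

{"op": "servo_tool", "data": {
  "steps": [-0.1, 0, 0.1, 0, -0.4, -0.1, 0, 0.1, 0, -0.7, -0.1, 0, 0.1, 0, -1, -0.1, 0, 0.1, 0, -1, -0.1, 0, 0.1, 0, -1, -0.1, 0, 0.1, 0, -1, -0.1, 0, 0.1, 0, -1, -0.1, 0, 0.1, 0, -1],
  "newtons": 50
}}

```text
time_s: 4.03
eef_pos: [438.5, -40.1, 79.5]
tool_rot: [0.21, 1.558, -0.212]
ft_force: [-2.3, -2.3, 5.9]
opening: 20.4
```

Run:
```python
from h import *
rel([436.8,-39.2,77],74.5)
```

```text
t 4.0333 pos [438.5 -40.1  79.5] yaw 74.57 q [-0.09  0.24 -0.6   0.73 -0.    0.18] F [-2.3 -2.3  5.9] M [-0.61  0.28 -0.07] op 20.4
shift cm [ 0.25  0.05 -0.19] spin 0.001 x [ 0.002 -0.002 -1.   ]
```

{"op": "servo_tool", "data": {
  "steps": [0, 0, 0, 0, -1, 0, 0, 0, 0, -1, 0, 0, 0, 0, -1, 0, 0, 0, 0, -1, 0, 0, 0, 0, -1, 0, 0, 0, 0, -1, 0, 0, 0, 0, -1, 0, 0, 0, 0, -1]
}}

```text
time_s: 4.7
eef_pos: [438.5, -40.2, 79.5]
tool_rot: [0.21, 1.558, -0.212]
ft_force: [-0.7, -3.0, 5.3]
opening: 20.1
```

Run:
```python
from h import *
rel([436.8,-39.2,77],74.5)
f=vision.grab_frame('wrist');save(f,'w2.png')
```

```text
t 4.7 pos [438.5 -40.2  79.5] yaw 74.57 q [-0.09  0.24 -0.6   0.73 -0.    0.18] F [-0.7 -3.   5.3] M [-0.57  0.3  -0.03] op 20.1
shift cm [ 0.25  0.05 -0.19] spin 0.001 x [ 0.002 -0.002 -1.   ]
```

View pics/w2.png

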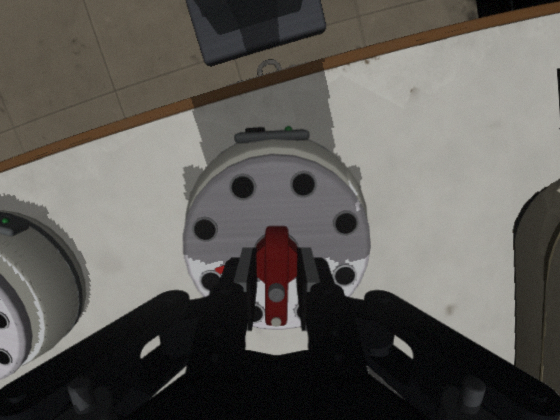

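The fingertips have closed on the round hub below the wings: the opening is 20 mm and the force is slightly upward. I'll open, rise about 6 mm and grip the plate itself.

{"op": "servo_tool", "data": {
  "steps": [0, 0, 0, 0, -0.3, 0, 0, 0, 0, -0.3, -0.4, 0.03, -0.1, 0, -0.3, -0.7, 0.03, -0.1, 0, -0.3, -0.7, 0.03, -0.1, 0, -1, -0.7, 0.03, -0.1, 0, -1, -0.7, 0.03, -0.1, 0, -1, -0.7, 0.03, -0.1, 0, -1]
}}

```text
time_s: 5.42
eef_pos: [436.8, -39.6, 85.8]
tool_rot: [0.21, 1.56, -0.213]
ft_force: [-1.6, -2.9, 4.9]
opening: 9.1
```

{"op": "servo_tool", "data": {
  "steps": [0, 0, 0, 0, -1, 0, 0, 0, 0, -1, 0, 0, 0, 0, -1, 0, 0, 0, 0, -1, 0, 0, 0, 0, -1, 0, 0, 0, 0, -1, 0, 0, 0, 0, -1, 0, 0, 0, 0, -1]
}}

```text
time_s: 6.08
eef_pos: [436.8, -39.6, 85.8]
tool_rot: [0.21, 1.56, -0.213]
ft_force: [-0.8, -3.5, 4.7]
opening: 8.9
```

Run:
```python
from h import *
rel([436.8,-39.2,85],74.5)
```

```text
t 6.0833 pos [436.8 -39.6  85.8] yaw 74.56 q [-0.09  0.24 -0.59  0.74 -0.    0.18] F [-0.8 -3.5  4.7] M [-0.55  0.26 -0.06] op 8.9
shift cm [ 0.08  0.04 -0.01] spin 0.001 x [ 0.001 -0.002 -1.   ]
```

{"op": "servo_tool", "data": {
  "steps": [-0.03, 0, 0, 0.1, -1, -0.05, 0, 0, 0.2, -1, -0.08, 0, 0, 0.3, -1, -0.1, 0, 0, 0.4, -1, -0.13, 0, 0, 0.5, -1, -0.15, 0, 0, 0.6, -1, -0.18, 0, 0, 0.7, -1, -0.2, 0, 0, 0.8, -1]
}}

```text
time_s: 6.75
eef_pos: [437.1, -39.4, 87.8]
tool_rot: [0.835, 1.403, -0.836]
ft_force: [-1.1, -2.6, 4.2]
opening: 8.9
```

Run:
```python
from h import *
rel([436.8,-39.2,88],1.5)
```

```text
t 6.75 pos [437.1 -39.4  87.8] yaw 28.49 q [-0.09  0.23 -0.59  0.75 -0.    0.98] F [-1.1 -2.6  4.2] M [-0.48  0.12  0.12] op 8.9
shift cm [-0.02 -0.01 -0.03] spin 0.471 x [ 0.001 -0.001 -1.   ]
```

{"op": "servo_tool", "data": {
  "steps": [-0.02, 0, 0, 0.1, -1, -0.05, 0, 0, 0.2, -1, -0.08, 0, 0, 0.3, -1, -0.1, 0, 0, 0.38, -1, -0.11, 0, 0, 0.44, -1, -0.12, 0, 0, 0.48, -1, -0.12, 0, 0, 0.51, -1, -0.12, 0, 0, 0.51, -1]
}}

```text
time_s: 7.42
eef_pos: [437.3, -39.5, 89.0]
tool_rot: [1.213, 1.204, -1.214]
ft_force: [-0.7, -3.4, 3.9]
opening: 8.7
```

Run:
```python
from h import *
rel([436.8,-39.2,88],1.5)
f=vision.grab_frame('wrist');save(f,'w3.png',(160,130,400,350),2.5)
```

```text
t 7.4167 pos [437.3 -39.5  89. ] yaw -0.38 q [-0.09  0.23 -0.59  0.75 -0.    1.49] F [-0.7 -3.4  3.9] M [-0.71  0.06  0.81] op 8.7
shift cm [ 0.1  -0.05 -0.03] spin -0.033 x [ 0.001 -0.002 -1.   ]
```

View pics/w3.png

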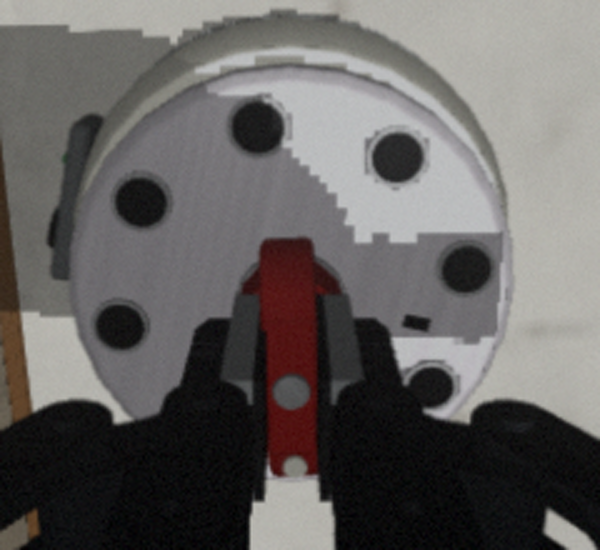

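Moment about vertical went from 0.12 to 0.81 N m, so the nut has reached its stop. I'll press a little further to confirm.

{"op": "servo_tool", "data": {
  "steps": [0, 0, 0, 0.02, -1, 0, 0, 0, 0.04, -1, 0, 0, 0, 0.05, -1, 0, 0, 0, 0.05, -1, 0, 0, 0, 0.05, -1, 0, 0, 0, 0.05, -1, 0, 0, 0, 0.05, -1, 0, 0, 0, 0.05, -1]
}}

```text
time_s: 8.13
eef_pos: [437.2, -39.4, 89.0]
tool_rot: [1.249, 1.18, -1.25]
ft_force: [-0.3, -4.0, 6.0]
opening: 8.8
```

Run:
```python
from h import *
rel([436.8,-39.2,88],0)
```

```text
t 8.1333 pos [437.2 -39.4  89. ] yaw -3.19 q [-0.09  0.23 -0.59  0.75 -0.    1.54] F [-0.3 -4.   6. ] M [-0.83  0.06  1.32] op 8.8
shift cm [ 0.1  -0.04 -0.02] spin -0.056 x [ 0.001 -0.002 -1.   ]
```

Moment is 1.32 N m, so this is the stop. I'll release and retreat.

{"op": "servo_tool", "data": {
  "steps": [0, 0, 0, 0, 0, 0, 0, 0, 0, 0, 0, 0, 0, 0, 0, 0, 0, 0, 0, 0, -1, 0, 0, 0, 0, -3, 0, 0, 0, 0, -6, 0, 0, 0, 0, -9, 0, 0, 0, 0]
}}

```text
time_s: 8.8
eef_pos: [435.3, -38.6, 178.6]
tool_rot: [1.251, 1.184, -1.254]
ft_force: [1.1, -0.6, -0.4]
opening: 42.6
```

Run:
```python
from h import *
rel([436.8,-39.2,200],0)
f=vision.grab_frame('wrist');save(f,'w4.png',(160,100,400,320),2.5)
P=cloud(f)
m=vision.masks_of(f,'red_nut')[0]
Q=P[m['mask']&(P[...,2]>100)&(P[...,2]<118)]
u,s,vt=np.linalg.svd(Q[:,:2]-Q[:,:2].mean(0),full_matrices=False);print(m['p'],m['location'],len(Q),np.degrees(np.arctan(vt[0,1]/vt[0,0])))
```

```text
t 8.8 pos [435.3 -38.6 178.6] yaw -3.35 q [-0.09  0.14 -0.43  1.    0.    1.54] F [ 1.1 -0.6 -0.4] M [-0.02 -0.04 -0.  ] op 42.6
shift cm [-2.14  0.15  0.05] spin -0.058 x [-0.003  0.001 -1.   ]
0.56 [279.2, 214.2] 758 -87.11729567719023
```

View pics/w4.png

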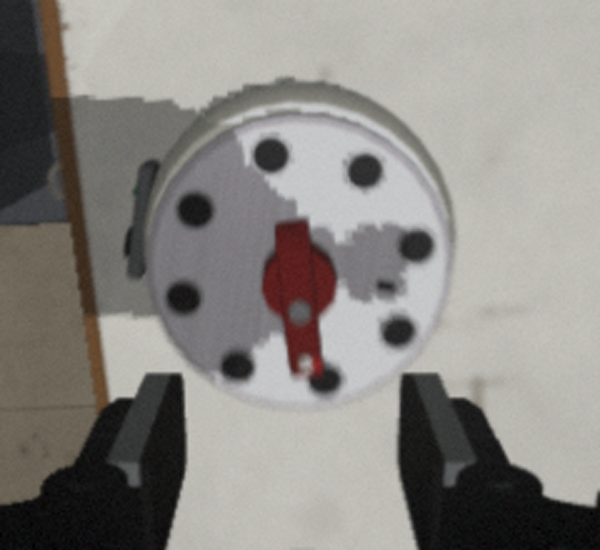

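Run:
```python
from h import *
f=vision.grab_frame('wrist');P=cloud(f)
D=np.hypot(P[...,0]-437,P[...,1]+39);r=(D<70)&(abs(P[...,2]-68)<4)
c=np.array(cv2.minEnclosingCircle(P[r][:,:2].astype(np.float32))[0]);print(c)
b=ray2w(f,(160+387/2.5,100+287/2.5),z=68)[:2]-c;a=np.degrees(np.arctan2(b[1],b[0]));print('black',a,'open',a-74.5)
hsv=cv2.cvtColor(f['image'],cv2.COLOR_RGB2HSV)
red=((hsv[...,0]<8)|(hsv[...,0]>172))&(hsv[...,1]>120)&(hsv[...,2]>60)
k=red&(abs(P[...,2]-69)<5)&(D<52)&(D>16);print('redmark px',k.sum(),[ (x,y) for y,x in np.argwhere(k)][:12])
if k.any():
  q=P[k][:,:2]-c;print(np.degrees(np.arctan2(q[:,1],q[:,0])).round(0))
dt=ray2w(f,(160+305/2.5,100+364/2.5),z=109)[:2]-c;print('dot',np.degrees(np.arctan2(dt[1],dt[0])))
t=vision.grab_frame('top');save(t,'t1.png',(160,180,370,300),3.8)
```

```text
[437.43487549 -38.74274445]
black -16.577811221166066 open -91.07781122116606
redmark px 0 []
dot -72.67036687727449
```

{"op": "servo_tool", "data": {
  "steps": [-3, 0, -2, 0, 0, -6, 0, -5, 0, 0, -6, 0, -8, 0, 0, -6, 0, -11, 0, 0, -6, 0, -14, 0, 0, -6, 0, -16, 0, 0, -6, 0, -16, 0, 0, -6, 0, -16, 0, 0]
}}

```text
time_s: 9.67
eef_pos: [444.8, 121.4, 236.8]
tool_rot: [1.248, 1.184, -1.253]
ft_force: [0.0, -0.6, 0.2]
opening: 42.9
```

Run:
```python
from h import *
t=vision.grab_frame('top');save(t,'t2.png',(185,200,245,265),9)
```

```text
(no output)
```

View pics/t2.png

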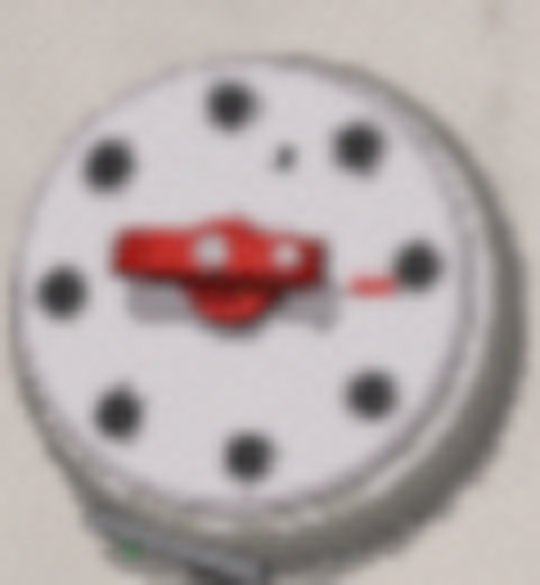

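The top view shows the dotted wing pointing right, along the red open mark: wing slope is +2 to +4° and the mark is at +3° from the rotor centre (239,280). I'll check the blue nut is unchanged and hand in.

Run:
```python
from h import *
t=vision.grab_frame('top')
a=cv2.imread('pics/crop0.png').astype(int)
save(t,'t3.png',(160,180,370,300),3.8);b=cv2.imread('pics/t3.png').astype(int)
print('blue diff',abs(a-b)[150:340,500:710].mean(),'red diff',abs(a-b)[100:290,100:310].mean())
print(bot.get_obs()['time_s']);print(hand_in())
```

```text
blue diff 2.7459565580618213 red diff 11.39797827903091
9.7667
the job is handed in; nothing more can be done
None
```

I turned the red wing nut clockwise seen from above to its open stop, let go of it and moved the arm clear. I handed the job in at about 9.8 s.

- **First grip:** it closed on the hub below the wings, with the jaws 20 mm apart. I opened, rose about 6 mm and regripped the plate, with the jaws about 9 mm apart.
- **At the stop:** while the nut was turning, the moment about the vertical was about 0.1 N m. At the end it rose to 0.8 and then 1.3 N m, which is the stop.
- **Amount turned:** the nut went about 71–72°, or 1.25 rad. Added to an estimated start near 0.06 rad, that comes to about 1.3 rad.
- **After release:** in the top view the dotted wing lines up with the red open mark to within about 2°.
- **Blue nut:** its picture is essentially unchanged from the start.
- **Checks that disagreed:** a wrist-camera reading of the dot's direction was about 15–18° off (-73°). A direction reckoned from the black mark was about 4° off. The wing-axis fit (-87°) and the top view agreed with each other, and I relied on those.

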